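Restart the sanding bench's dust extraction

TASK

Restart the dust extraction with closed fingers: first push the popped-out yellow breaker plunger fully home, then tip the black rocker switch fully over by pressing down its raised, white-striped half, then press the green button of the cordless handset all the way down, keep it down for about half a second, and let it spring back. Press the handset where it lies, without picking it up or pushing it along the bench, never press its red button, and leave the jar, tin, sanding block and discs undisturbed. Finish clear of everything.

Things in the scene. Friction and masses are not known exactly. Their poses are not given: they have to be found in the camera images.
- breaker (a joint): Travel of the yellow breaker plunger, in m: 0 to 0.002 = popped out (start), 0.009 = fully home. It slides straight down with about 4 N of friction, meets a firm stop at 0.009, and stays where it is left (no spring).
- breaker_top (a point): Centre of the flat top of the yellow breaker plunger: 25 mm diameter, top 66 mm above the bench when popped out, 57 mm when home (still 6 mm proud of its black collar, 40 mm diameter, whose top is 51 mm up). The plunger is in the middle of a grey box 90 x 90 x 45 mm fixed to the bench. Axis z up; x and y along the box's sides.
- rocker (a joint): Angle of the rocker, in rad: 0 to 0.05 = off (start, striped half raised), 0.4 = on (striped half pressed down to level, the other half raised). It stays where it is left; its friction takes about 3 N at rocker_pad to overcome, and it meets firm stops at both ends.
- switch_box: Blue box, 110 x 90 x 45 mm (110 along x), fixed to the bench; origin at the centre of its underside. On it the black rocker: a shallow V of two flat halves, each 30 x 30 mm. They meet at the level hinge line, which runs along the box's y, right above its origin and 57 mm above the bench. The white-striped half is on the -x side.
- rocker_pad (a point): Point to press: on the upper face of the white-striped half, 20 mm from the hinge line, mid-width. Off: this half slopes up from the hinge at 0.4 rad (this point 65 mm above the bench, its free edge 69 mm), the plain half is level. On: the striped half is level, its face 57 mm up, 12 mm proud of the box. The frame turns with the rocker: y along the hinge, x from the striped to the plain half.
- green (a joint): Travel of the green button, in m: 0 = up, 0.006 = fully down. Spring return: about 1.5 N to start moving, 5 N fully down.
- green_top (a point): Centre of the flat top of the green button: 26 mm diameter, top 41 mm above the bench when up (11 mm proud of the handset's face), 35 mm when down.
- red (a joint): Travel of the red button, in m: same button as the green one. Not to be pressed.
- red_top (a point): Centre of the flat top of the red button, 26 mm diameter, 76 mm from the green one along the handset; top 41 mm above the bench.
- handset: Cordless handset lying loose and flat on the bench, black with a grey face, 150 x 66 x 30 mm without buttons, 0.35 to 0.7 kg. Origin: centre of its underside; x along its length, z up; the green button is at x = -38 mm, the red one at x = +38 mm, both at y = 0.
- jar: Loose amber jar with white cap, 38 mm diameter, 75 mm high; origin at the centre of its underside. Leave alone.
- tin: Loose steel tin with orange band, 38 mm diameter, 62 mm high; origin at the centre of its underside. Leave alone.
- sanding_block: Loose cork sanding block, 60 x 100 x 35 mm; origin at the centre of its underside. Leave alone.
- discs: Loose stack of brown sanding discs, 75 mm diameter, 18 mm high; origin at the centre of its underside. Leave alone.
Not all that is in view belongs to the job. Of the things that look like the switch_box, the smallest one is meant.

How it is judged:
By the outcome, as a careful person would: the job done as asked, in the order asked, and still so for the second after the job is handed in, with the robot touching nothing.
It also fails if it takes over 53 s, if anything falls off the work surface, if the arm or the gripper's body presses on something with over 40 N, if the wrist force passes 120 N, or if a joint passes its speed limit or range.

ROBOT

A 7-joint arm with a two-finger parallel gripper is mounted at the origin on the work surface. World frame = base frame: x ahead of the robot, y to its left, z up, the work surface at z = 0. Lengths are in m, angles in degrees, forces in N, time in s.
With the tool pointing down it reaches from about 0.4 to 0.85 m from the base axis. Payload 4.5 kg.
Tool frame: the origin (TCP) lies midway between the tips of the shut fingers; the grasp point (between the pads) lies 19 mm behind it (env.tcp_to_grasp is the z of the grasp point in the tool frame, in m); z points along the fingers, y is the direction in which the jaws open and shut (so a half turn about z gives the same grasp; the last joint's range is limited). The gripper opens to 88 mm and grips with 3 to 60 N. Pads are 18 mm wide; open, the fingers measure 123 mm over their backs; the gripper's body (75 mm by 187 mm) begins 45 mm behind the grasp point.
Start: joints at [-62.063, 39.483, -11.15, 89.685, 9.013, 51.709, -12.324], TCP at [0.274, 0.562, 0.219] pointing down, gripper open.
Joint ranges: [-172.22, 172.22], [-26.19, 119.32], [-84.43, 86.54], [7.71, 146.69], [-57.33, 237.33], [2.42, 119.75], [-152.13, 152.13]. Speed limits (degrees/s): [147.25, 147.25, 180, 180, 180, 180, 180].

INTERFACE

Orientations are given as [roll, pitch, yaw] about the fixed x, y, z axes, in that order (R = Rz(yaw) Ry(pitch) Rx(roll)).
In Python, from plant import env gives the robot as it stands. The module is installed in compiled form; this text tells all that it offers.
- The arm moves only by the shell command python3 -m handwheel 'ROWS'. ROWS is JSON, a list of rows, each an object with "slide": the shift along the tool's x, y, z in mm, a list of three; "angular": the turn, a rotation vector about the tool's x, y, z in rad, a list of three; "claw": the opening in per cent of the stroke, from 0 (shut) to 100 (fully open). In form: [{"slide": [dx, dy, dz], "angular": [wx, wy, wz], "claw": claw}, ...]. A call has exactly 10 rows; each row shifts and turns the commanded pose from where the row before left it, along the tool's axes as they then stand; what a row does not reach is not made up. A row lasts 1/10 s, in which the tool goes at most 50 mm and 8.59 degrees, less where a joint would pass 70% of its speed; a pose out of reach is approached as far as the arm can. A call is refused whole if a number of a shift passes 50 or a number of a turn 0.15, either way. A call with a gripper value outside its range is refused whole. The fingers move at their own pace and stop on an object; the grip force is fixed at half the most. Time passes only in rows, so rows that do not move let the fingers close, or fill a call up. It gives the time, the measured TCP pose, the force and the opening at its end, in the units of the state.
- env.observe(): the state, without advancing time (a new reading comes with each control period).
- env.camera(name): name is "side" or "top" or "wrist"; returns (picture, depth): 384x512x3 uint8, red, green, blue; 384x512 float32, m along the optical axis (not along the pixel's ray), 0 where there is no reading.
- env.camera_model(name): a dict with "vfov" (degrees; the focal length in pixels is half the picture's height over the tangent of half this angle, whatever the lens; pixels are square), "cx", "cy" (the principal point, pixels), "extrinsics" (4x4, takes a point from camera to world coordinates); the wrist camera has in their place "mount" (4x4, takes a point from camera to tool coordinates, whose origin is the TCP and whose axes are the flange's). Camera axes: x right, y down, z forward; pixel columns grow to the right and rows downward; lengths in m; the calibration is good to about 2 mm. A picture is of the moment at which its call begins: read the wrist's pose just before it. camera_model takes no time and is no camera call.
- env.job_done(): hands the job in, once; it reports no verdict.
The state is a dict: "t": time; "joint_pos": joint angles; "qd": joint speeds; "joint_efforts": joint torques, N m; "tool_pos": TCP position; "tcp_rot": TCP orientation; "wrist_force": force on the tool from outside, world axes, zero at the start; "moment": the same for the moment, N m; "gripper_width": opening from 0.0 (shut) to 1.0 (fully open).
Only numpy, scipy, OpenCV 4.12 (cv2) and the standard library are available. Lean on these libraries where they do the work, as an engineer would, in place of code of your own. Each camera call takes 0.05 s, during which the arm holds its last target.

## Working session

There is one attempt and no reset: what is moved stays moved. The work goes in short steps, Python scripts to look and compute and a shell command to move; the robot and the scene stay as the last step left them, time stands still between calls to the robot, and variables do not carry over. Pictures are saved under pics/ and viewed, and the job is handed in when it is done.

```bash
mkdir -p pics; python3 - <<'E'
from plant import env
import cv2,numpy as np
print(env.observe())
for n in ["top","side","wrist"]:
    p,d=env.camera(n); m=env.camera_model(n); print(n,m)
    cv2.imwrite(f"pics/{n}0.png",p[:,:,::-1]); np.savez(f"{n}0.npz",p=p,d=d)
print(env.observe()["t"])
E
```

```text
{'t': 0.0, 'joint_pos': array([-62.06201935,  39.53210602, -11.1451489 ,  89.74236449,
         9.01210364,  51.71029991, -12.32395151]), 'qd': array([-0.03817616,  0.04575092, -0.00468139, -0.06502667, -0.02090122,
        0.02303349, -0.054585  ]), 'joint_efforts': array([ 1.18228832e-04, -5.27566445e+01, -1.26681034e+00, -1.53423607e+01,
       -5.25823783e-02,  6.66632623e-03,  1.66146633e-04]), 'tool_pos': array([0.27375251, 0.56113421, 0.2177336 ]), 'tcp_rot': array([-1.79897295e+02,  7.00825805e-03,  1.54003439e+02]), 'wrist_force': array([-0.09860879,  1.19633275,  0.26463238]), 'moment': array([ 0.04979354, -0.00347269,  0.00524811]), 'gripper_width': 0.9970350613647053}
top {'vfov': 53.52871935768973, 'cx': 256.8650407768519, 'cy': 191.77594485049184, 'extrinsics': array([[ 0.00212766, -0.99961762,  0.02756973,  0.51949786],
       [-0.99999012, -0.00223442, -0.00384196,  0.05484562],
       [ 0.00390209, -0.02756129, -0.9996125 ,  1.11567943],
       [ 0.        ,  0.        ,  0.        ,  1.        ]])}
side {'vfov': 49.95735982065734, 'cx': 257.6922532786022, 'cy': 189.56020786771614, 'extrinsics': array([[ 0.86046979, -0.27673459,  0.42779634,  0.1279987 ],
       [-0.50943719, -0.48063968,  0.71376414, -0.68246784],
       [ 0.00809267, -0.83210784, -0.55455482,  0.65717213],
       [ 0.        ,  0.        ,  0.        ,  1.        ]])}
wrist {'vfov': 58.65482003219042, 'cx': 263.7768365610742, 'cy': 190.89257329436364, 'mount': array([[ 6.09382632e-04, -9.56336943e-01, -2.92265770e-01,
         7.55094907e-02],
       [ 9.99998768e-01,  1.00555471e-03, -1.20529761e-03,
        -3.33641891e-04],
       [ 1.44655986e-03, -2.92264676e-01,  9.56336377e-01,
        -1.66327918e-01],
       [ 0.00000000e+00,  0.00000000e+00,  0.00000000e+00,
         1.00000000e+00]])}
0.15
```

View pics/top0.png

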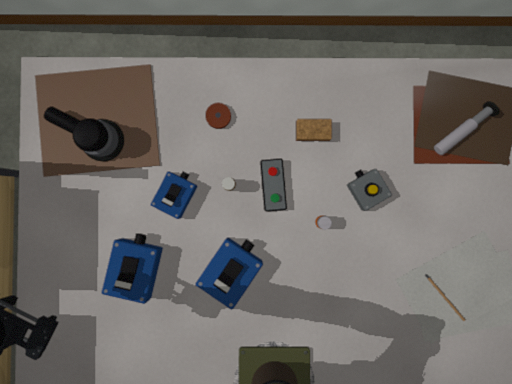

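View pics/side0.png

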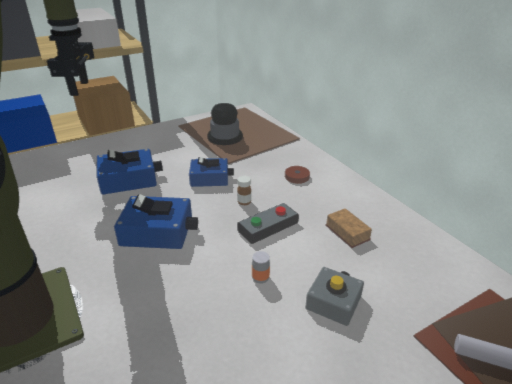

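View pics/wrist0.png

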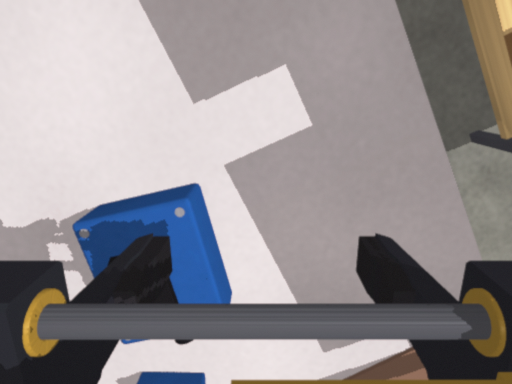

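The top view shows three blue rocker boxes, at px (174,195), (132,270) and (230,273). The one at (174,195) is clearly the smallest. The breaker is at (373,189), and the handset is at (273,185) with green at (276,198) and red at (273,171). I'll confirm with crops and measure.

```bash
cat > h.py <<'E'
import numpy as np,cv2
from plant import env
def K(m):
    f=192/np.tan(np.radians(m["vfov"]/2)); return f,m["cx"],m["cy"]
def ray(m,u,v,T=None):
    f,cx,cy=K(m); T=m["extrinsics"] if T is None else T
    d=T[:3,:3]@np.array([(u-cx)/f,(v-cy)/f,1.]); return T[:3,3],d
def plane(m,u,v,z,T=None):
    o,d=ray(m,u,v,T); return o+d*(z-o[2])/d[2]
def pt(m,u,v,dep,T=None):
    o,d=ray(m,u,v,T); return o+d*dep
def proj(m,P,T=None):
    f,cx,cy=K(m); T=m["extrinsics"] if T is None else T
    c=T[:3,:3].T@(np.array(P)-T[:3,3]); return c[0]/c[2]*f+cx,c[1]/c[2]*f+cy
def blobs(p,lo,hi,amin=15):
    h=cv2.cvtColor(p,cv2.COLOR_RGB2HSV); k=cv2.inRange(h,lo,hi)
    n,l,s,c=cv2.connectedComponentsWithStats(k)
    return [(c[i],s[i],l==i) for i in range(1,n) if s[i][4]>=amin]
E
python3 - <<'E'
from h import *
hs={'yellow':((20,120,80),(33,255,255),.066),'green':((40,80,40),(85,255,255),.041),'red':((0,180,90),(6,255,255),.041),'blue':((105,120,40),(125,255,255),.045)}
for n in ["top","side"]:
    z=np.load(n+"0.npz"); p,d=z["p"],z["d"]; m=env.camera_model(n)
    for k,(lo,hi,zz) in hs.items():
        for c,s,mk in blobs(p,lo,hi):
            if s[4]>4000: continue
            dd=np.median(d[mk]); print(n,k,c.round(1),s[4],"plane",plane(m,*c,zz)[:2].round(4),"depth",pt(m,*c,dd).round(4))
p=np.load("top0.npz")["p"]; s=np.load("side0.npz")["p"]
a=cv2.resize(p[160:230,140:240],(700,490),interpolation=cv2.INTER_CUBIC); cv2.imwrite("pics/c1.png",a[:,:,::-1])
b=cv2.resize(s[145:195,180:250],(700,500),interpolation=cv2.INTER_CUBIC); cv2.imwrite("pics/c2.png",b[:,:,::-1])
c=cv2.resize(p[150:240,250:400],(750,450),interpolation=cv2.INTER_CUBIC); cv2.imwrite("pics/c3.png",c[:,:,::-1])
E
```

```text
top yellow [372.4 189. ] 80 plane [ 0.5568 -0.2682] depth [ 0.5568 -0.2687  0.0644]
top green [274.6 197.7] 67 plane [0.5326 0.0007] depth [0.5326 0.0007 0.0403]
top red [272.3 170.9] 53 plane [0.6082 0.0071] depth [0.6083 0.007  0.0406]
top blue [174.1 194.9] 968 plane [0.5396 0.2832] depth [0.5396 0.2834 0.0442]
top blue [132.8 269.8] 2210 plane [0.3302 0.3969] depth [0.3333 0.3913 0.0624]
top blue [229.5 272.4] 1983 plane [0.3233 0.1268] depth [0.3266 0.1256 0.0629]
side yellow [336.3 282.1] 140 plane [ 0.5513 -0.276 ] depth [ 0.5532 -0.2742  0.0633]
side green [255.7 220.9] 74 plane [ 0.5296 -0.0045] depth [ 0.5299 -0.004   0.0405]
side blue [ 24.8 123.2] 2478 plane [0.108  0.8708] depth [ 0.1031  1.2497 -0.1044]
side blue [125.2 173.3] 1770 plane [0.3174 0.3643] depth [0.316  0.3567 0.0495]
side blue [205.4 171.5] 493 plane [0.518  0.2601] depth [0.5195 0.2639 0.0425]
side blue [152.5 225.4] 2643 plane [0.3073 0.0982] depth [0.3047 0.0872 0.0536]
```

View pics/c1.png

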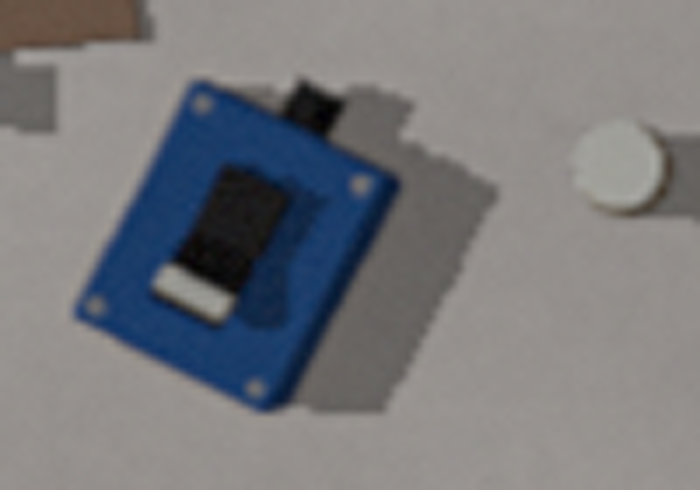

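View pics/c2.png

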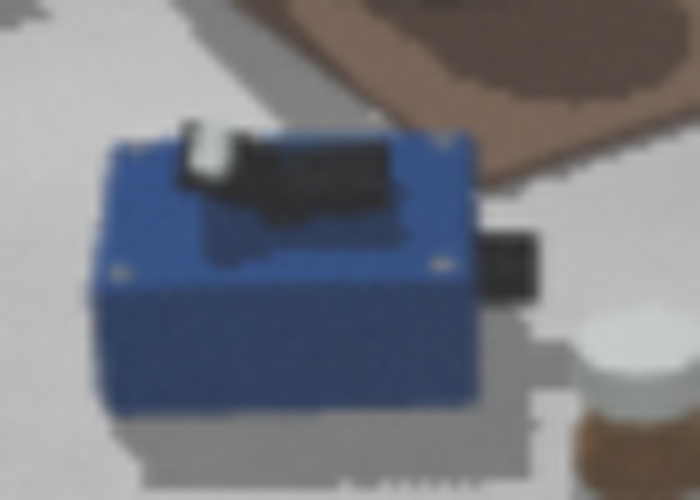

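View pics/c3.png

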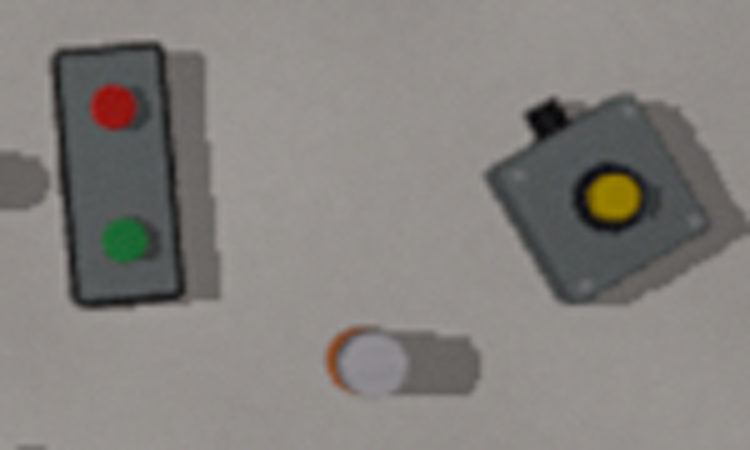

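Crops confirm the three targets. At (174,195) is the smallest blue box, with the striped half raised toward px (168,202). The yellow breaker is at (372,189), and green is at the lower end of the handset at (275,198). Next I'll compute the box axes and the move vectors.

```bash
python3 - <<'E'
from h import *
m=env.camera_model("top"); 
S=[plane(m,140+x/7,160+y/7,.045)[:2] for x,y in [(203,104),(361,184),(255,387),(96,305)]]
S=np.array(S); print("sides",[round(float(np.linalg.norm(S[i]-S[(i+1)%4])),4) for i in range(4)])
c=S.mean(0); ux=(S[0]+S[1]-S[2]-S[3]); ux/=np.linalg.norm(ux); print("box c",c.round(4),"yaw",np.degrees(np.arctan2(ux[1],ux[0])))
st=plane(m,140+195/7,160+293/7,.068)[:2]; print("stripe rel box", (st-c)@ux,(st-c)@[-ux[1],ux[0]])
print("pad",c-ux*.0195)
# blue outline check
z=np.load("top0.npz"); p,d=z["p"],z["d"]
bl=[b for b in blobs(p,(105,120,40),(125,255,255)) if b[1][4]==968][0]
cn=max(cv2.findContours(bl[2].astype(np.uint8),0,2)[0],key=cv2.contourArea); print(cv2.minAreaRect(cn))
s=env.observe(); from scipy.spatial.transform import Rotation as R
M=R.from_euler('xyz',s["tcp_rot"],degrees=True).as_matrix()
P=s["tool_pos"]
for n,t in [("breaker",[.5568,-.2682,.218]),("pad",[*(c-ux*.0195),.2]),("green",[.5326,.0007,.2])]:
    print(n,np.hypot(*t[:2]),"tool delta mm",(M.T@(np.array(t)-P)*1000).round(1))
E
```

```text
sides [0.0713, 0.0917, 0.0719, 0.0912]
box c [0.5395 0.2873] yaw -27.37937475178471
stripe rel box -0.02091759336624272 -0.0017043758437926392
pad [0.52216887 0.29627441]
((173.61892700195312, 194.88650512695312), (32.18027877807617, 38.73070526123047), 27.89727020263672)
breaker 0.6180270867850373 tool delta mm [-617.9 -621.5    0.9]
pad 0.6003656012581734 tool delta mm [-339.4 -129.3   18.1]
green 0.5326004600073116 tool delta mm [-478.3 -390.4   18.5]
```

```bash
python3 -m handwheel '[{"slide":[-31,-31,0],"angular":[0,0,0],"claw":0},{"slide":[-31,-31,0],"angular":[0,0,0],"claw":0},{"slide":[-31,-31,0],"angular":[0,0,0],"claw":0},{"slide":[-31,-31,0],"angular":[0,0,0],"claw":0},{"slide":[-31,-31,0],"angular":[0,0,0],"claw":0},{"slide":[-31,-31,0],"angular":[0,0,0],"claw":0},{"slide":[-31,-31,0],"angular":[0,0,0],"claw":0},{"slide":[-31,-31,0],"angular":[0,0,0],"claw":0},{"slide":[-31,-31,0],"angular":[0,0,0],"claw":0},{"slide":[-31,-31,0],"angular":[0,0,0],"claw":0}]'
```

```text
t: 1.15
tool_pos: [0.417, 0.1455, 0.2185]
tcp_rot: [180.0, 0.0, 154.0]
wrist_force: [0.9, -0.1, -0.9]
gripper_width: 0.116
```

```bash
python3 -m handwheel '[{"slide":[-34,-34,0],"angular":[0,0,0],"claw":0},{"slide":[-34,-34,5],"angular":[0,0,0],"claw":0},{"slide":[-34,-34,10],"angular":[0,0,0],"claw":0},{"slide":[-34,-34,10],"angular":[0,0,0],"claw":0},{"slide":[-34,-34,10],"angular":[0,0,0],"claw":0},{"slide":[-34,-34,10],"angular":[0,0,0],"claw":0},{"slide":[-34,-34,10],"angular":[0,0,0],"claw":0},{"slide":[-34,-34,10],"angular":[0,0,0],"claw":0},{"slide":[-33,-33,5],"angular":[0,0,0],"claw":0},{"slide":[0,0,0],"angular":[0,0,0],"claw":0}]'
python3 - <<'E'
from h import *
from scipy.spatial.transform import Rotation as R
s=env.observe(); p,d=env.camera("wrist"); m=env.camera_model("wrist")
T=np.eye(4);T[:3,:3]=R.from_euler('xyz',s["tcp_rot"],degrees=True).as_matrix();T[:3,3]=s["tool_pos"]
W=T@m["mount"]; print(s["tool_pos"],s["wrist_force"],s["gripper_width"])
for c,a,mk in blobs(p,(20,120,60),(33,255,255)): print(c,a,plane(m,*c,.066,W), "dep",pt(m,*c,np.median(d[mk]),W), "topcam est proj",proj(m,[.5568,-.2682,.066],W))
cv2.imwrite("pics/w1.png",p[:,:,::-1]); print(T[:3,:3].T@(np.array([.5568,-.2682,.066])-s["tool_pos"])*1000)
E
```

```text
t: 2.15
tool_pos: [0.5566, -0.2696, 0.1469]
tcp_rot: [-179.7, 0.1, 153.4]
wrist_force: [-0.7, -0.2, 0.1]
gripper_width: 0.007
[ 0.55661995 -0.26962847  0.14694951] [-0.66355923 -0.23636887  0.08687332] 0.007323752127854325
[264.44370229 187.98187023] [ 247  170   36   37 1048] [ 0.5545394  -0.26917272  0.066     ] dep [ 0.55497351 -0.26939738  0.06436314] topcam est proj (np.float64(266.93101209364846), np.float64(189.9975497483796))
[231.82587065 322.87313433] [228 288  10  69 402] [ 0.65026442 -0.34831036  0.066     ] dep [ 0.53016388 -0.26411311  0.25004175] topcam est proj (np.float64(266.93101209364846), np.float64(189.9975497483796))
[295.61394102 322.86863271] [290 288  10  68 373] [ 0.67452516 -0.2991995   0.066     ] dep [ 0.53612918 -0.25149906  0.25034455] topcam est proj (np.float64(266.93101209364846), np.float64(189.9975497483796))
[273.26216909 379.35482494] [  16  372  399   12 2342] [ 0.72091288 -0.3432839   0.066     ] dep [ 0.54129261 -0.25961386  0.25739901] topcam est proj (np.float64(266.93101209364846), np.float64(189.9975497483796))
[ 0.64691189  1.73899834 80.94104906]
```

View pics/w1.png

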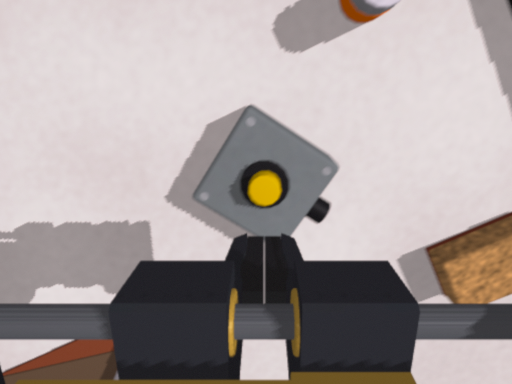

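The wrist view shows the plunger at (264,188), straight under the tips, and it agrees with the top camera to within 2.5 mm. I'll press now.

```bash
python3 -m handwheel '[{"slide":[0,0,20],"angular":[0,0,0],"claw":0},{"slide":[0,0,20],"angular":[0,0,0],"claw":0},{"slide":[0,0,20],"angular":[0,0,0],"claw":0},{"slide":[0,0,12],"angular":[0,0,0],"claw":0},{"slide":[0,0,4],"angular":[0,0,0],"claw":0},{"slide":[0,0,3],"angular":[0,0,0],"claw":0},{"slide":[0,0,3],"angular":[0,0,0],"claw":0},{"slide":[0,0,3],"angular":[0,0,0],"claw":0},{"slide":[0,0,2],"angular":[0,0,0],"claw":0},{"slide":[0,0,0],"angular":[0,0,0],"claw":0}]'
```

```text
t: 3.2
tool_pos: [0.5571, -0.2606, 0.0615]
tcp_rot: [180.0, -0.0, 154.0]
wrist_force: [0.3, 0.3, -0.4]
gripper_width: 0.003
```

```bash
python3 -m handwheel '[{"slide":[0,0,-10],"angular":[0,0,0],"claw":0},{"slide":[-2,-4,0],"angular":[0,0,0],"claw":0},{"slide":[-1,-3,0],"angular":[0,0,0],"claw":0},{"slide":[0,0,0],"angular":[0,0,0],"claw":0},{"slide":[0,0,7],"angular":[0,0,0],"claw":0},{"slide":[0,0,3],"angular":[0,0,0],"claw":0},{"slide":[0,0,2],"angular":[0,0,0],"claw":0},{"slide":[0,0,2],"angular":[0,0,0],"claw":0},{"slide":[0,0,2],"angular":[0,0,0],"claw":0},{"slide":[0,0,0],"angular":[0,0,0],"claw":0}]'
```

```text
t: 4.2
tool_pos: [0.5566, -0.268, 0.0552]
tcp_rot: [180.0, -0.0, 154.0]
wrist_force: [-0.2, 0.0, 0.4]
gripper_width: 0.006
```

```bash
python3 -m handwheel '[{"slide":[0,0,1],"angular":[0,0,0],"claw":0},{"slide":[0,0,1],"angular":[0,0,0],"claw":0},{"slide":[0,0,0],"angular":[0,0,0],"claw":0},{"slide":[0,0,0],"angular":[0,0,0],"claw":0},{"slide":[0,0,0],"angular":[0,0,0],"claw":0},{"slide":[0,0,0],"angular":[0,0,0],"claw":0},{"slide":[0,0,0],"angular":[0,0,0],"claw":0},{"slide":[0,0,0],"angular":[0,0,0],"claw":0},{"slide":[0,0,0],"angular":[0,0,0],"claw":0},{"slide":[0,0,0],"angular":[0,0,0],"claw":0}]'
python3 - <<'E'
from h import *
s=env.observe(); print(s["tool_pos"],s["wrist_force"],s["joint_efforts"])
for n,r in [("top",(150,230,330,420)),("side",(240,320,290,380))]:
    p,d=env.camera(n); a=p[r[0]:r[1],r[2]:r[3]]; cv2.imwrite(f"pics/{n}2.png",cv2.resize(a,None,fx=6,fy=6,interpolation=2)[:,:,::-1])
E
```

```text
t: 5.2
tool_pos: [0.5568, -0.2681, 0.0535]
tcp_rot: [180.0, 0.0, 154.0]
wrist_force: [0.9, 0.2, -0.7]
gripper_width: 0.002
[ 0.5567977  -0.2681306   0.05348538] [ 0.86607256  0.15417823 -0.73452756] [ 8.25155039e-04 -5.62412703e+01 -2.06981264e+00 -1.00622061e+01
 -1.83953176e-03  7.80823524e-02 -1.24031422e-05]
```

View pics/side2.png

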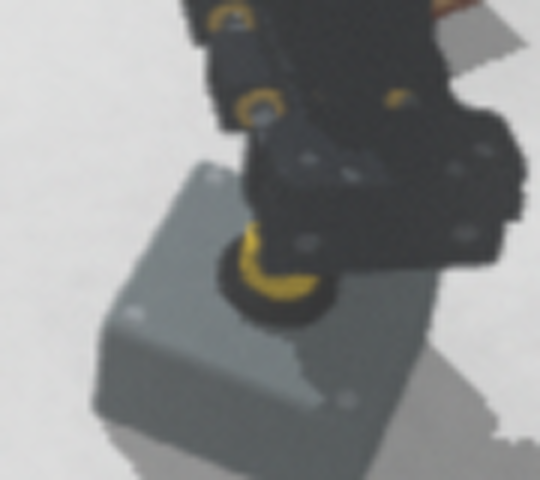

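View pics/top2.png

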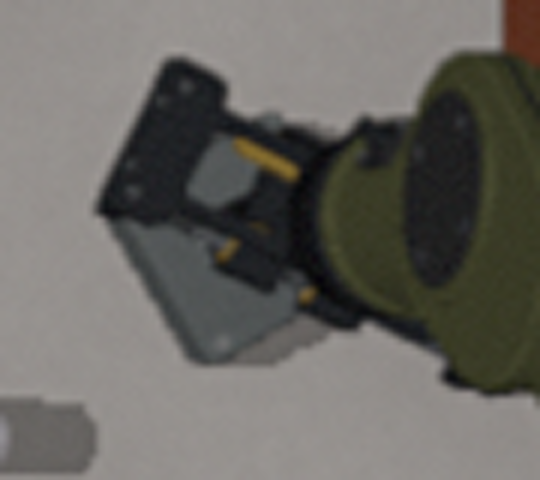

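```bash
python3 -m handwheel '[{"slide":[0,0,1],"angular":[0,0,0],"claw":0},{"slide":[0,0,0],"angular":[0,0,0],"claw":0},{"slide":[0,0,1],"angular":[0,0,0],"claw":0},{"slide":[0,0,0],"angular":[0,0,0],"claw":0},{"slide":[0,0,0],"angular":[0,0,0],"claw":0},{"slide":[0,0,0],"angular":[0,0,0],"claw":0},{"slide":[0,0,0],"angular":[0,0,0],"claw":0},{"slide":[0,0,0],"angular":[0,0,0],"claw":0},{"slide":[0,0,0],"angular":[0,0,0],"claw":0},{"slide":[0,0,0],"angular":[0,0,0],"claw":0}]'
```

```text
t: 6.3
tool_pos: [0.5568, -0.2682, 0.0515]
tcp_rot: [180.0, -0.0, 154.0]
wrist_force: [0.1, -0.6, -0.1]
gripper_width: 0.006
```

```bash
python3 - <<'E'
from h import *
from scipy.spatial.transform import Rotation as R
s=env.observe(); p,d=env.camera("wrist"); q,e=env.camera("side")
m=env.camera_model("side")
cv2.imwrite("pics/w3.png",p[:,:,::-1]); cv2.imwrite("pics/s3.png",cv2.resize(q[180:330,220:420],(800,600),interpolation=2)[:,:,::-1])
print(proj(m,s["tool_pos"]), s["wrist_force"])
for v in range(262,292,3):
    print(v,[ (u,q[v,u].tolist(),pt(m,u,v,e[v,u]).round(3).tolist()) for u in (336,342,348)])
E
```

```text
(np.float64(335.0579404170339), np.float64(283.7284914289479)) [ 0.09254123 -0.60992344 -0.06140918]
262 [(336, [65, 67, 71], [0.499, -0.318, 0.179]), (342, [61, 64, 66], [0.507, -0.324, 0.179]), (348, [57, 58, 60], [0.518, -0.327, 0.178])]
265 [(336, [67, 70, 73], [0.496, -0.322, 0.177]), (342, [66, 68, 71], [0.504, -0.328, 0.178]), (348, [57, 60, 61], [0.512, -0.334, 0.179])]
268 [(336, [69, 72, 74], [0.49, -0.33, 0.179]), (342, [72, 75, 79], [0.499, -0.333, 0.178]), (348, [64, 67, 70], [0.507, -0.339, 0.179])]
271 [(336, [61, 64, 65], [0.487, -0.333, 0.177]), (342, [65, 67, 70], [0.494, -0.34, 0.179]), (348, [71, 74, 77], [0.503, -0.344, 0.178])]
274 [(336, [60, 62, 63], [0.487, -0.335, 0.172]), (342, [58, 60, 62], [0.494, -0.34, 0.173]), (348, [59, 61, 62], [0.503, -0.345, 0.172])]
277 [(336, [60, 63, 64], [0.487, -0.335, 0.165]), (342, [57, 59, 61], [0.497, -0.339, 0.164]), (348, [58, 60, 61], [0.504, -0.345, 0.165])]
280 [(336, [61, 61, 64], [0.128, -0.682, 0.657]), (342, [72, 74, 76], [0.502, -0.336, 0.151]), (348, [59, 60, 62], [0.511, -0.34, 0.151])]
283 [(336, [62, 64, 65], [0.493, -0.332, 0.145]), (342, [62, 63, 65], [0.502, -0.337, 0.145]), (348, [60, 62, 63], [0.511, -0.341, 0.144])]
286 [(336, [73, 71, 64], [0.493, -0.333, 0.139]), (342, [72, 70, 60], [0.503, -0.337, 0.138]), (348, [71, 73, 76], [0.58, -0.281, 0.045])]
289 [(336, [115, 103, 58], [0.55, -0.279, 0.05]), (342, [57, 56, 55], [0.559, -0.286, 0.052]), (348, [86, 90, 92], [0.574, -0.288, 0.045])]
```

View pics/w3.png

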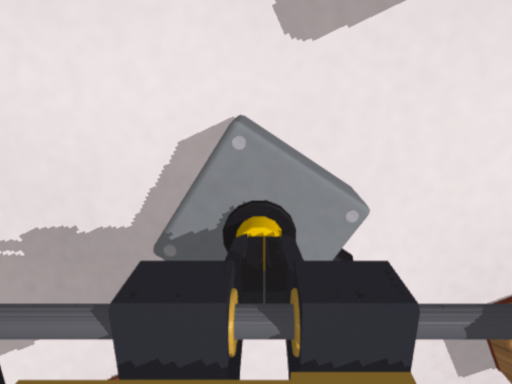

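View pics/s3.png

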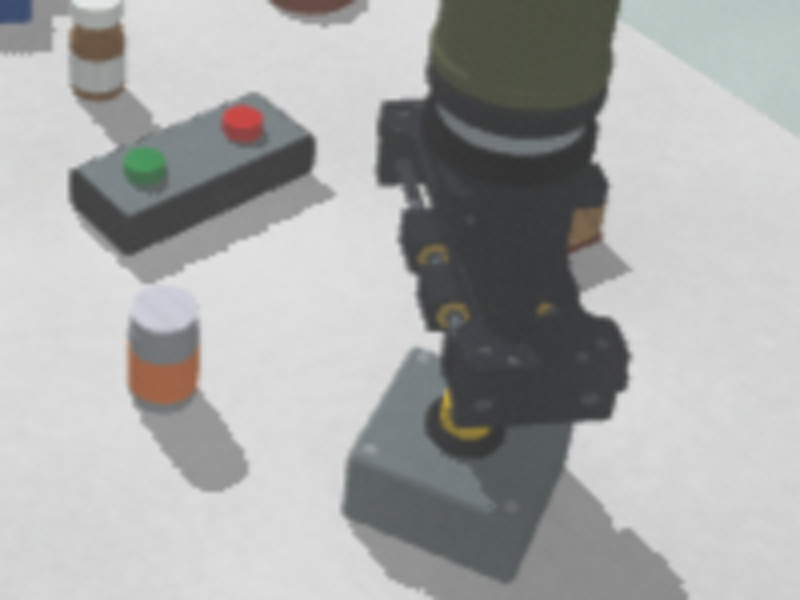

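```bash
python3 - <<'E'
from h import *
from scipy.spatial.transform import Rotation as R
s=env.observe(); p,d=env.camera("wrist"); m=env.camera_model("wrist")
T=np.eye(4);T[:3,:3]=R.from_euler('xyz',s["tcp_rot"],degrees=True).as_matrix();T[:3,3]=s["tool_pos"]
W=T@m["mount"]
print("TCP at",proj(m,s["tool_pos"],W))
for v in range(200,310,4): print(v,[(p[v,u].tolist(),pt(m,u,v,d[v,u],W).round(3).tolist()) if d[v,u]>0 else None for u in (255,272)])
E
```

```text
TCP at (np.float64(264.77291648372153), np.float64(235.4222521254991))
200 [([84, 86, 91], [0.538, -0.265, 0.047]), ([122, 125, 129], [0.542, -0.257, 0.046])]
204 [([37, 35, 37], [0.539, -0.265, 0.051]), ([30, 28, 30], [0.543, -0.257, 0.05])]
208 [([32, 30, 32], [0.541, -0.266, 0.051]), ([33, 31, 34], [0.545, -0.258, 0.051])]
212 [([35, 32, 35], [0.543, -0.267, 0.051]), ([32, 29, 34], [0.546, -0.259, 0.052])]
216 [([104, 84, 18], [0.545, -0.268, 0.052]), ([29, 28, 33], [0.548, -0.26, 0.052])]
220 [([163, 129, 0], [0.545, -0.268, 0.057]), ([163, 129, 0], [0.55, -0.261, 0.052])]
224 [([166, 131, 0], [0.545, -0.268, 0.062]), ([204, 160, 0], [0.55, -0.261, 0.057])]
228 [([224, 180, 0], [0.546, -0.268, 0.065]), ([206, 161, 0], [0.55, -0.261, 0.064])]
232 [([231, 188, 0], [0.547, -0.269, 0.065]), ([178, 140, 0], [0.551, -0.262, 0.065])]
236 [([99, 81, 24], [0.547, -0.268, 0.072]), ([93, 74, 22], [0.55, -0.261, 0.072])]
240 [([31, 31, 33], [0.547, -0.268, 0.077]), ([30, 30, 31], [0.55, -0.261, 0.077])]
244 [([34, 32, 34], [0.547, -0.268, 0.081]), ([28, 26, 28], [0.55, -0.262, 0.08])]
248 [(
[... 636 characters left out ...]
9], [0.55, -0.262, 0.108])]
280 [([30, 28, 29], [0.547, -0.267, 0.11]), ([28, 26, 27], [0.55, -0.262, 0.11])]
284 [([29, 27, 29], [0.547, -0.267, 0.112]), ([29, 26, 28], [0.55, -0.262, 0.112])]
288 [([29, 28, 28], [0.546, -0.267, 0.116]), ([27, 25, 26], [0.549, -0.262, 0.115])]
292 [([32, 31, 32], [0.547, -0.267, 0.117]), ([31, 30, 31], [0.55, -0.262, 0.118])]
296 [([33, 32, 34], [0.549, -0.268, 0.116]), ([32, 33, 33], [0.552, -0.263, 0.117])]
300 [([32, 32, 33], [0.55, -0.269, 0.117]), ([31, 31, 32], [0.553, -0.264, 0.116])]
304 [([55, 55, 58], [0.532, -0.259, 0.149]), ([55, 55, 58], [0.534, -0.255, 0.149])]
308 [([81, 80, 87], [0.532, -0.259, 0.15]), ([62, 62, 65], [0.533, -0.255, 0.151])]
```

The wrist depth shows the plunger top still at 65 mm and the visible finger ends at about 68 mm. So the shut tips sit well above the reported TCP, there has been no contact yet, and I need to go on down slowly until the force shows.

```bash
python3 -m handwheel '[{"slide":[0,0,1],"angular":[0,0,0],"claw":0},{"slide":[0,0,1],"angular":[0,0,0],"claw":0},{"slide":[0,0,1],"angular":[0,0,0],"claw":0},{"slide":[0,0,1],"angular":[0,0,0],"claw":0},{"slide":[0,0,0],"angular":[0,0,0],"claw":0},{"slide":[0,0,0],"angular":[0,0,0],"claw":0},{"slide":[0,0,0],"angular":[0,0,0],"claw":0},{"slide":[0,0,0],"angular":[0,0,0],"claw":0},{"slide":[0,0,0],"angular":[0,0,0],"claw":0},{"slide":[0,0,0],"angular":[0,0,0],"claw":0}]'
```

```text
t: 7.45
tool_pos: [0.5568, -0.2682, 0.0476]
tcp_rot: [180.0, 0.0, 154.0]
wrist_force: [-0.2, -0.0, 0.9]
gripper_width: 0.004
```

```bash
python3 -m handwheel '[{"slide":[0,0,1],"angular":[0,0,0],"claw":0},{"slide":[0,0,1],"angular":[0,0,0],"claw":0},{"slide":[0,0,0],"angular":[0,0,0],"claw":0},{"slide":[0,0,0],"angular":[0,0,0],"claw":0},{"slide":[0,0,0],"angular":[0,0,0],"claw":0},{"slide":[0,0,0],"angular":[0,0,0],"claw":0},{"slide":[0,0,0],"angular":[0,0,0],"claw":0},{"slide":[0,0,0],"angular":[0,0,0],"claw":0},{"slide":[0,0,1],"angular":[0,0,0],"claw":0},{"slide":[0,0,1],"angular":[0,0,0],"claw":0}]'
```

```text
t: 8.45
tool_pos: [0.5568, -0.2682, 0.0437]
tcp_rot: [180.0, 0.0, 154.0]
wrist_force: [-1.2, -0.9, 4.5]
gripper_width: 0.007
```

```bash
cat > w.py <<'E'
from h import *
import sys
from scipy.spatial.transform import Rotation as R
def wpose(s):
    m=env.camera_model("wrist");T=np.eye(4);T[:3,:3]=R.from_euler('xyz',s["tcp_rot"],degrees=True).as_matrix();T[:3,3]=s["tool_pos"]
    return m,T,T@m["mount"]
E
python3 - <<'E'
from w import *
s=env.observe(); p,d=env.camera("wrist"); m,T,W=wpose(s)
print(s["wrist_force"])
for v in range(200,252,3): print(v,[(p[v,u].tolist(),pt(m,u,v,d[v,u],W).round(3).tolist()) if d[v,u]>0 else None for u in (255,262)])
E
python3 -m handwheel '[{"slide":[0,0,1],"angular":[0,0,0],"claw":0},{"slide":[0,0,1],"angular":[0,0,0],"claw":0},{"slide":[0,0,1],"angular":[0,0,0],"claw":0},{"slide":[0,0,1],"angular":[0,0,0],"claw":0},{"slide":[0,0,0],"angular":[0,0,0],"claw":0},{"slide":[0,0,0],"angular":[0,0,0],"claw":0},{"slide":[0,0,0],"angular":[0,0,0],"claw":0},{"slide":[0,0,0],"angular":[0,0,0],"claw":0},{"slide":[0,0,1],"angular":[0,0,0],"claw":0},{"slide":[0,0,1],"angular":[0,0,0],"claw":0}]'
```

```text
[-1.17724922 -0.89007842  4.53880297]
200 [([126, 127, 132], [0.536, -0.264, 0.046]), ([126, 129, 132], [0.538, -0.261, 0.044])]
203 [([123, 126, 131], [0.538, -0.264, 0.046]), ([124, 126, 130], [0.539, -0.261, 0.045])]
206 [None, ([33, 30, 33], [0.54, -0.262, 0.048])]
209 [([38, 37, 40], [0.539, -0.265, 0.05]), ([39, 37, 41], [0.541, -0.262, 0.05])]
212 [([32, 30, 33], [0.54, -0.266, 0.051]), ([31, 28, 32], [0.542, -0.262, 0.052])]
215 [([32, 31, 35], [0.542, -0.266, 0.052]), ([31, 29, 33], [0.543, -0.263, 0.051])]
218 [([31, 29, 34], [0.543, -0.267, 0.051]), ([33, 31, 36], [0.544, -0.264, 0.052])]
221 [([65, 54, 29], [0.544, -0.268, 0.052]), ([79, 64, 28], [0.546, -0.265, 0.051])]
224 [([163, 129, 0], [0.545, -0.268, 0.055]), ([182, 144, 0], [0.546, -0.265, 0.055])]
227 [([166, 132, 0], [0.545, -0.268, 0.059]), ([177, 140, 0], [0.546, -0.265, 0.058])]
230 [([171, 135, 0], [0.545, -0.268, 0.061]), ([189, 150, 0], [0.547, -0.265, 0.061])]
233 [([227, 184, 0], [0.546, -0.268, 0.063]), ([234, 195, 0], [0.547, -0.265, 0.064])]
236 [([132, 106, 9], [0.546, -0.268, 0.065]), ([136, 109, 11], [0.548, -0.265, 0.064])]
239 [([34, 33, 36], [0.547, -0.268, 0.067]), ([50, 42, 32], [0.548, -0.265, 0.068])]
242 [([34, 32, 35], [0.547, -0.269, 0.069]), ([43, 38, 34], [0.548, -0.265, 0.072])]
245 [([32, 31, 33], [0.546, -0.268, 0.075]), ([43, 39, 34], [0.548, -0.265, 0.074])]
248 [([34, 32, 34], [0.547, -0.268, 0.076]), ([41, 36, 31], [0.548, -0.265, 0.077])]
251 [([34, 32, 34], [0.546, -0.268, 0.08]), ([41, 36, 33], [0.548, -0.265, 0.079])]
t: 9.5
tool_pos: [0.5568, -0.2682, 0.0376]
tcp_rot: [180.0, 0.0, 154.0]
wrist_force: [-0.9, -0.0, 4.8]
gripper_width: 0.004
```

```bash
python3 -m handwheel '[{"slide":[0,0,1],"angular":[0,0,0],"claw":0},{"slide":[0,0,1],"angular":[0,0,0],"claw":0},{"slide":[0,0,1],"angular":[0,0,0],"claw":0},{"slide":[0,0,0],"angular":[0,0,0],"claw":0},{"slide":[0,0,0],"angular":[0,0,0],"claw":0},{"slide":[0,0,0],"angular":[0,0,0],"claw":0},{"slide":[0,0,0],"angular":[0,0,0],"claw":0},{"slide":[0,0,0],"angular":[0,0,0],"claw":0},{"slide":[0,0,0],"angular":[0,0,0],"claw":0},{"slide":[0,0,0],"angular":[0,0,0],"claw":0}]'
```

```text
t: 10.5
tool_pos: [0.5569, -0.2682, 0.0369]
tcp_rot: [-180.0, 0.1, 154.0]
wrist_force: [-4.3, 1.9, 21.7]
gripper_width: 0.006
```

```bash
python3 -m handwheel '[{"slide":[0,0,-20],"angular":[0,0,0],"claw":0},{"slide":[0,0,-40],"angular":[0,0,0],"claw":0},{"slide":[0,0,-40],"angular":[0,0,0],"claw":0},{"slide":[0,0,-20],"angular":[0,0,0],"claw":0},{"slide":[22,39,0],"angular":[0,0,0],"claw":0},{"slide":[22,39,0],"angular":[0,0,0],"claw":0},{"slide":[22,39,0],"angular":[0,0,0],"claw":0},{"slide":[22,39,0],"angular":[0,0,0],"claw":0},{"slide":[22,39,0],"angular":[0,0,0],"claw":0},{"slide":[22,39,0],"angular":[0,0,0],"claw":0}]'
python3 -m handwheel '[{"slide":[22,39,0],"angular":[0,0,0],"claw":0},{"slide":[22,39,0],"angular":[0,0,0],"claw":0},{"slide":[22,39,0],"angular":[0,0,0],"claw":0},{"slide":[22,39,0],"angular":[0,0,0],"claw":0},{"slide":[22,39,0],"angular":[0,0,0],"claw":0},{"slide":[22,39,0],"angular":[0,0,0],"claw":0},{"slide":[14,24,0],"angular":[0,0,0],"claw":0},{"slide":[0,0,0],"angular":[0,0,0],"claw":0},{"slide":[0,0,0],"angular":[0,0,0],"claw":0},{"slide":[0,0,0],"angular":[0,0,0],"claw":0}]'
python3 - <<'E'
from w import *
s=env.observe(); p,d=env.camera("wrist"); m,T,W=wpose(s); print(s["tool_pos"],s["tcp_rot"])
cv2.imwrite("pics/w4.png",p[:,:,::-1]); print("top-est pad at",proj(m,[.5222,.2963,.065],W),"box c",proj(m,[.5395,.2873,.045],W)); np.savez("w4.npz",p=p,d=d,W=W)
q,e=env.camera("top"); mt=env.camera_model("top")
for c,a,mk in blobs(q,(20,120,80),(33,255,255)):
    print("yellow",c,a[4],pt(mt,*c,np.median(e[mk])).round(4))
E
```

```text
t: 11.5
tool_pos: [0.54, 0.0016, 0.1542]
tcp_rot: [-180.0, -0.0, 154.0]
wrist_force: [0.4, 0.4, 0.6]
gripper_width: 0.006
t: 12.5
tool_pos: [0.5228, 0.2936, 0.1541]
tcp_rot: [-179.9, 0.0, 153.9]
wrist_force: [-0.1, 0.3, -0.8]
gripper_width: 0.005
[0.52280646 0.29364655 0.15411939] [-1.79876844e+02  2.54177432e-02  1.53881441e+02]
top-est pad at (np.float64(267.58861481670954), np.float64(185.59725880921002)) box c (np.float64(266.7868852380959), np.float64(201.08400679139794))
yellow [371.7027027  189.09459459] 74 [ 0.5569 -0.2695  0.0556]
```

View pics/w4.png

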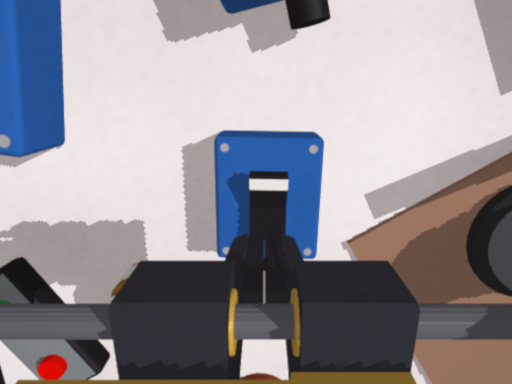

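Top depth now puts the plunger about 9 mm lower, so it is home. The wrist view shows the rocker's white stripe at (268,184). I'll refine the pad position from that.

```bash
python3 - <<'E'
from w import *
z=np.load("w4.npz");p,d,W=z["p"],z["d"],z["W"];m=env.camera_model("wrist")
w=((p.min(2)>170)); w[:150]=0;w[215:]=0;w[:,:235]=0;w[:,300:]=0
n,l,st,c=cv2.connectedComponentsWithStats(w.astype(np.uint8))
for i in range(1,n):
    if st[i][4]>40:
        x,y,ww,h,a=st[i]; print(st[i],c[i],pt(m,*c[i],np.median(d[l==i]),W))
        e=plane(m,x+ww/2,y,.069,W); e2=plane(m,x+ww/2,y+h,.0665,W); L=plane(m,x,y,.069,W);Rr=plane(m,x+ww,y,.069,W); print("free edge",e,"inner",e2,"width",np.linalg.norm(L-Rr))
        ux=np.array([np.cos(np.radians(-27.4)),np.sin(np.radians(-27.4))])
        print("pad", e[:2]+ux*.0092)
S=[plane(m,*q,.045,W)[:2] for q in [(225,148),(313,149),(307,252),(226,251)]]
print("screw mean",np.mean(S,0), [np.linalg.norm(S[i]-S[i-1]) for i in range(4)])
for v in range(165,240,6): print(v,p[v,268],pt(m,268,v,d[v,268],W).round(4))
E
```

```text
[249 179  39  11 417] [267.81294964 184.09832134] [0.52102001 0.29706108 0.06564074]
free edge [0.51674905 0.29968617 0.069     ] inner [0.52531593 0.29556192 0.0665    ] width 0.029685528675573336
pad [0.52491695 0.29545234]
screw mean [0.5408978  0.28747642] [np.float64(0.0924665791927191), np.float64(0.07145299564392477), np.float64(0.09253197413122552), np.float64(0.07218772010494541)]
165 [ 43  94 169] [0.5116 0.302  0.0455]
171 [ 34  60 105] [0.5127 0.3013 0.061 ]
177 [36 34 37] [0.5157 0.2998 0.067 ]
183 [232 228 226] [0.5202 0.2976 0.066 ]
189 [221 217 214] [0.5249 0.2953 0.0646]
195 [29 27 30] [0.5305 0.2927 0.0607]
201 [30 28 31] [0.5357 0.2902 0.0587]
207 [33 31 35] [0.5412 0.2875 0.056 ]
213 [35 33 35] [0.5455 0.2854 0.0572]
219 [33 31 34] [0.5497 0.2834 0.0587]
225 [33 31 33] [0.5551 0.2808 0.057 ]
231 [32 30 34] [0.5596 0.2786 0.0579]
237 [31 31 33] [0.5152 0.299  0.1761]
```

```bash
python3 -m handwheel '[{"slide":[1,2,0],"angular":[0,0,0],"claw":0},{"slide":[0,0,25],"angular":[0,0,0],"claw":0},{"slide":[0,0,30],"angular":[0,0,0],"claw":0},{"slide":[0,0,25],"angular":[0,0,0],"claw":0},{"slide":[0,0,15],"angular":[0,0,0],"claw":0},{"slide":[0,0,5],"angular":[0,0,0],"claw":0},{"slide":[0,0,3],"angular":[0,0,0],"claw":0},{"slide":[0,0,2],"angular":[0,0,0],"claw":0},{"slide":[0,0,2],"angular":[0,0,0],"claw":0},{"slide":[0,0,2],"angular":[0,0,0],"claw":0}]'
```

```text
t: 13.6
tool_pos: [0.523, 0.2987, 0.0463]
tcp_rot: [179.9, 0.0, 154.0]
wrist_force: [-1.8, 0.4, 3.7]
gripper_width: 0.004
```

```bash
python3 -m handwheel '[{"slide":[0,0,2],"angular":[0,0,0],"claw":0},{"slide":[0,0,2],"angular":[0,0,0],"claw":0},{"slide":[0,0,2],"angular":[0,0,0],"claw":0},{"slide":[0,0,1],"angular":[0,0,0],"claw":0},{"slide":[0,0,1],"angular":[0,0,0],"claw":0},{"slide":[0,0,1],"angular":[0,0,0],"claw":0},{"slide":[0,0,0],"angular":[0,0,0],"claw":0},{"slide":[0,0,0],"angular":[0,0,0],"claw":0},{"slide":[0,0,0],"angular":[0,0,0],"claw":0},{"slide":[0,0,0],"angular":[0,0,0],"claw":0}]'
```

```text
t: 14.6
tool_pos: [0.5227, 0.2983, 0.0372]
tcp_rot: [180.0, 0.0, 154.0]
wrist_force: [-3.4, 0.9, 8.6]
gripper_width: 0.009
```

```bash
python3 -m handwheel '[{"slide":[0,0,1],"angular":[0,0,0],"claw":0},{"slide":[0,0,1],"angular":[0,0,0],"claw":0},{"slide":[0,0,0],"angular":[0,0,0],"claw":0},{"slide":[0,0,0],"angular":[0,0,0],"claw":0},{"slide":[0,0,0],"angular":[0,0,0],"claw":0},{"slide":[0,0,0],"angular":[0,0,0],"claw":0},{"slide":[0,0,0],"angular":[0,0,0],"claw":0},{"slide":[0,0,0],"angular":[0,0,0],"claw":0},{"slide":[0,0,0],"angular":[0,0,0],"claw":0},{"slide":[0,0,0],"angular":[0,0,0],"claw":0}]'
```

```text
t: 15.6
tool_pos: [0.5228, 0.2983, 0.0371]
tcp_rot: [180.0, 0.0, 154.0]
wrist_force: [-6.0, -0.8, 23.5]
gripper_width: 0.001
```

```bash
python3 -m handwheel '[{"slide":[0,0,-15],"angular":[0,0,0],"claw":0},{"slide":[0,0,-40],"angular":[0,0,0],"claw":0},{"slide":[0,0,-40],"angular":[0,0,0],"claw":0},{"slide":[0,0,-20],"angular":[0,0,0],"claw":0},{"slide":[0,0,-5],"angular":[0,0,0],"claw":0},{"slide":[0,0,0],"angular":[0,0,0],"claw":0},{"slide":[0,0,0],"angular":[0,0,0],"claw":0},{"slide":[0,0,0],"angular":[0,0,0],"claw":0},{"slide":[0,0,0],"angular":[0,0,0],"claw":0},{"slide":[0,0,0],"angular":[0,0,0],"claw":0}]'
python3 - <<'E'
from w import *
s=env.observe(); p,d=env.camera("wrist"); m,T,W=wpose(s); print(s["tool_pos"])
for v in range(165,240,6): print(v,p[v,268],pt(m,268,v,d[v,268],W).round(4))
cv2.imwrite("pics/w5.png",p[100:300,150:400,::-1])
D=np.array([.5326,.0007])-s["tool_pos"][:2]; print(T[:2,:2].T@D*1000)
E
```

```text
t: 16.6
tool_pos: [0.5222, 0.2979, 0.1537]
tcp_rot: [-179.9, -0.0, 154.0]
wrist_force: [0.2, 0.7, 0.1]
gripper_width: 0.005
[0.52219365 0.29791039 0.15370665]
165 [ 40  94 170] [0.5109 0.3064 0.0452]
171 [ 38  78 140] [0.5154 0.3042 0.0454]
177 [197 190 186] [0.5168 0.3034 0.0589]
183 [243 240 237] [0.5215 0.3011 0.0577]
189 [188 182 178] [0.5264 0.2988 0.0564]
195 [32 31 34] [0.5309 0.2966 0.0565]
201 [33 30 34] [0.5355 0.2944 0.0565]
207 [32 31 34] [0.5398 0.2923 0.0577]
213 [44 42 45] [0.5445 0.29   0.0578]
219 [45 43 47] [0.5482 0.2882 0.0606]
225 [46 43 47] [0.5525 0.2861 0.0618]
231 [47 45 47] [0.5566 0.2842 0.0636]
237 [33 30 33] [0.5143 0.3034 0.1763]
[-139.59977073 -262.59125638]
```

View pics/w5.png

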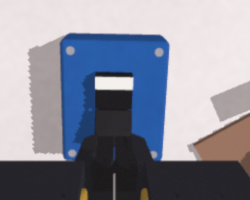

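The rocker is over: the striped half is level at 57 mm and the plain half is raised. Next is the green button.

```bash
python3 -m handwheel '[{"slide":[-17,-32,0],"angular":[0,0,0],"claw":0},{"slide":[-17,-32,0],"angular":[0,0,0],"claw":0},{"slide":[-17,-32,0],"angular":[0,0,0],"claw":0},{"slide":[-17,-32,0],"angular":[0,0,0],"claw":0},{"slide":[-17,-32,0],"angular":[0,0,0],"claw":0},{"slide":[-17,-32,0],"angular":[0,0,0],"claw":0},{"slide":[-17,-32,0],"angular":[0,0,0],"claw":0},{"slide":[-14,-26,0],"angular":[0,0,0],"claw":0},{"slide":[-6,-13,0],"angular":[0,0,0],"claw":0},{"slide":[0,0,0],"angular":[0,0,0],"claw":0}]'
python3 -m handwheel '[{"slide":[0,0,10],"angular":[0,0,0],"claw":0},{"slide":[0,0,10],"angular":[0,0,0],"claw":0},{"slide":[0,0,10],"angular":[0,0,0],"claw":0},{"slide":[0,0,0],"angular":[0,0,0],"claw":0},{"slide":[0,0,0],"angular":[0,0,0],"claw":0},{"slide":[0,0,0],"angular":[0,0,0],"claw":0},{"slide":[0,0,0],"angular":[0,0,0],"claw":0},{"slide":[0,0,0],"angular":[0,0,0],"claw":0},{"slide":[0,0,0],"angular":[0,0,0],"claw":0},{"slide":[0,0,0],"angular":[0,0,0],"claw":0}]'
python3 - <<'E'
from w import *
s=env.observe(); p,d=env.camera("wrist"); m,T,W=wpose(s); print(s["tool_pos"])
cv2.imwrite("pics/w6.png",p[:,:,::-1])
for c,a,mk in blobs(p,(40,80,40),(85,255,255),100):
    print(c,a,plane(m,*c,.041,W),pt(m,*c,np.median(d[mk]),W))
D=np.array([.5326,.0007])-s["tool_pos"][:2]; print(T[:2,:2].T@D*1000)
E
```

```text
t: 17.65
tool_pos: [0.5321, -0.0013, 0.1544]
tcp_rot: [-179.9, 0.0, 153.8]
wrist_force: [0.3, -0.3, 0.0]
gripper_width: 0.0
t: 18.65
tool_pos: [0.5323, 0.0008, 0.1247]
tcp_rot: [180.0, 0.0, 154.0]
wrist_force: [0.3, -0.3, -0.6]
gripper_width: 0.005
[0.53225033 0.00075613 0.12465555]
[263.35643564 188.33113311] [247 172  34  34 909] [5.30808122e-01 3.96466842e-04 4.10000000e-02] [5.30920093e-01 3.40736882e-04 4.05798221e-02]
[-0.33887765  0.10285267]
```

View pics/w6.png

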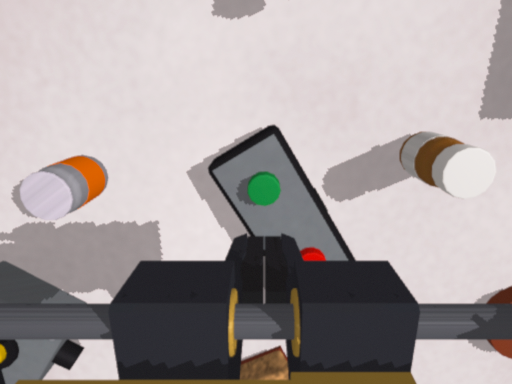

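The wrist view shows green at (263,188), right under the tips, within 1.5 mm of the top-camera estimate. The jar and tin are well off to the sides. I'll descend.

```bash
python3 -m handwheel '[{"slide":[0,0,20],"angular":[0,0,0],"claw":0},{"slide":[0,0,30],"angular":[0,0,0],"claw":0},{"slide":[0,0,25],"angular":[0,0,0],"claw":0},{"slide":[0,0,15],"angular":[0,0,0],"claw":0},{"slide":[0,0,6],"angular":[0,0,0],"claw":0},{"slide":[0,0,3],"angular":[0,0,0],"claw":0},{"slide":[0,0,1],"angular":[0,0,0],"claw":0},{"slide":[0,0,0],"angular":[0,0,0],"claw":0},{"slide":[0,0,0],"angular":[0,0,0],"claw":0},{"slide":[0,0,0],"angular":[0,0,0],"claw":0}]'
```

```text
t: 19.7
tool_pos: [0.5326, 0.0008, 0.0251]
tcp_rot: [180.0, 0.0, 154.0]
wrist_force: [-0.1, -0.6, -0.1]
gripper_width: 0.003
```

```bash
python3 -m handwheel '[{"slide":[0,0,0],"angular":[0,0,0],"claw":0},{"slide":[0,0,2],"angular":[0,0,0],"claw":0},{"slide":[0,0,3],"angular":[0,0,0],"claw":0},{"slide":[0,0,3],"angular":[0,0,0],"claw":0},{"slide":[0,0,4],"angular":[0,0,0],"claw":0},{"slide":[0,0,0],"angular":[0,0,0],"claw":0},{"slide":[0,0,0],"angular":[0,0,0],"claw":0},{"slide":[0,0,0],"angular":[0,0,0],"claw":0},{"slide":[0,0,0],"angular":[0,0,0],"claw":0},{"slide":[0,0,0],"angular":[0,0,0],"claw":0}]'
```

```text
t: 20.7
tool_pos: [0.5325, 0.0008, 0.0149]
tcp_rot: [180.0, 0.1, 154.0]
wrist_force: [-4.9, -0.3, 27.4]
gripper_width: -0.0
```

Firm stop at 27 N, 6 mm down and held. Now I release and rise.

```bash
python3 -m handwheel '[{"slide":[0,0,-10],"angular":[0,0,0],"claw":0},{"slide":[0,0,-20],"angular":[0,0,0],"claw":0},{"slide":[0,0,-40],"angular":[0,0,0],"claw":0},{"slide":[0,0,-45],"angular":[0,0,0],"claw":0},{"slide":[0,0,-45],"angular":[0,0,0],"claw":0},{"slide":[20,20,-40],"angular":[0,0,0],"claw":0},{"slide":[20,20,0],"angular":[0,0,0],"claw":0},{"slide":[20,20,0],"angular":[0,0,0],"claw":0},{"slide":[20,20,0],"angular":[0,0,0],"claw":0},{"slide":[20,20,0],"angular":[0,0,0],"claw":0}]'
python3 -m handwheel '[{"slide":[20,20,0],"angular":[0,0,0],"claw":0},{"slide":[20,20,0],"angular":[0,0,0],"claw":0},{"slide":[20,20,0],"angular":[0,0,0],"claw":0},{"slide":[20,20,0],"angular":[0,0,0],"claw":0},{"slide":[10,10,0],"angular":[0,0,0],"claw":0},{"slide":[0,0,0],"angular":[0,0,0],"claw":0},{"slide":[0,0,0],"angular":[0,0,0],"claw":0},{"slide":[0,0,0],"angular":[0,0,0],"claw":0},{"slide":[0,0,0],"angular":[0,0,0],"claw":0},{"slide":[0,0,0],"angular":[0,0,0],"claw":0}]'
python3 - <<'E'
from h import *
q,e=env.camera("top"); m=env.camera_model("top")
for k,lo,hi in [('yellow',(20,120,80),(33,255,255)),('green',(40,80,40),(85,255,255)),('red',(0,180,90),(6,255,255))]:
    for c,a,mk in blobs(q,lo,hi): print(k,c,a[4],pt(m,*c,np.median(e[mk])).round(4))
cv2.imwrite("pics/top7.png",q[:,:,::-1])
a=np.load("top0.npz")["p"]; diff=cv2.absdiff(a,q).max(2); cv2.imwrite("pics/diff7.png",diff*2)
E
```

```text
t: 21.7
tool_pos: [0.4854, 0.1354, 0.2122]
tcp_rot: [-180.0, -0.0, 154.0]
wrist_force: [-0.2, -0.2, -0.6]
gripper_width: 0.004
t: 22.7
tool_pos: [0.4452, 0.2538, 0.2125]
tcp_rot: [-180.0, 0.0, 153.9]
wrist_force: [-0.1, 0.3, -0.3]
gripper_width: 0.003
yellow [371.76712329 189.08219178] 73 [ 0.557  -0.2697  0.0557]
green [274.56716418 197.6119403 ] 67 [0.5328 0.0007 0.0402]
red [272.34615385 171.        ] 52 [0.6081 0.007  0.0403]
```

View pics/top7.png

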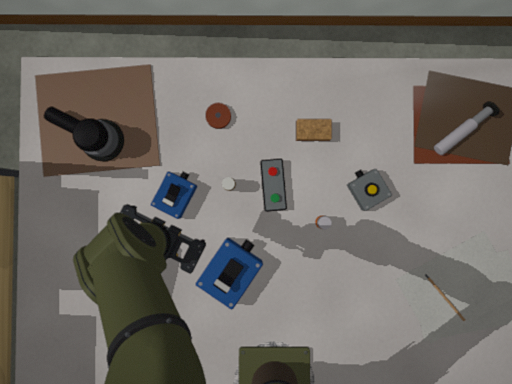

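The handset and all loose items are at their original pixels: handset (273,185), jar (229,184), tin (324,222), block (314,130) and discs (218,116). Green is back up, the plunger is home, and the arm is clear.

```bash
python3 -c "
from plant import env
print(env.job_done())"
```

```text
the job is handed in; nothing more can be done
None
```

The job is done and handed in at about 23 s of robot time, all with closed fingers and in the order asked:

| Step | What I did | Check |
|---|---|---|
| Yellow breaker plunger | Pressed to its stop at 22 N | Top camera shows the plunger top about 9 mm lower than at the start, at 55.7 mm |
| Black rocker (smallest blue box) | Pressed to its stop at 24 N | Wrist depth shows the striped half level at about 57 mm and the plain half raised |
| Green handset button | Pressed to its stop at 27 N, held about 0.5 s, released | Button is back up at about 40 mm |

In the last top-camera picture the green and red buttons measured within 0.3 mm of where they started. The jar, tin, sanding block and discs looked unmoved in that picture. The red button was never touched. The arm finished at z = 0.21 m with no contact force.

**Disagreement:** the closed fingertips sit about 20 mm behind the reported TCP. My first breaker presses therefore ended in the air, with no force and the plunger still up. I caught this in the wrist depth and corrected for it in every later press.

**Camera agreement:** the wrist and top cameras agreed within about 2.5 mm. The side camera was off by 5 to 10 mm, so I did not use it for positions.

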